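# Unscrew the spring-loaded mould cap and park it on its post

## Task

Unscrew the blue cap from the steel sample mould (anticlockwise seen from above, about one full turn, in several grips), keeping hold of it as it comes free because a spring pushes it off, and never yanking or forcing it against its thread. Then put it, open side down, over the empty cap post so that it sits fully down on the white base, let go, and leave everything else as it is.

Things in the scene. Friction and masses are not known exactly. Their poses are not given: they have to be found in the camera images.
- mould: Steel sample mould fixed to the bench: base plate 150 x 130 x 12 mm (flat on the bench), upright cylinder 72 mm in diameter up to a flat shoulder 80 mm above the bench, then a threaded neck 23 mm tall. Origin: centre of the underside, on the upright cylinder's axis; z up. It cannot move or turn.
- mould_neck (a point): Centre of the mould's flat shoulder, on the thread's axis, 80 mm above the bench. The neck core is 28.6 mm in diameter with a right-handed two-start thread, outer diameter 35 mm: the cap rises 12 mm per full turn anticlockwise (seen from above). It is lost from the thread when its rim is about 15 mm above the shoulder, after 5 to 7 rad of turning from the start (differs each time).
- neck_top (a point): Centre of the top of the threaded neck, 23 mm above the shoulder. A yellow spring-loaded follower, 18 mm across, comes up through it and pushes the cap up (about 8 N at first, 6 N at the end of the thread): a cap let go there is thrown up. The follower stops 51 mm above the shoulder, so lift the freed cap's rim 60 mm above the shoulder before moving sideways.
- cap: Blue plastic screw cap, about 80 g, fine ribs, 46 mm in diameter, 35 mm tall, open below. Origin: centre of its lower rim; z up along its axis. Bore 37 mm wide, 30 mm deep, with two lugs 3.5 mm above the rim on its +x and -x sides, 30 mm apart. At the start it is screwed on, rim 1 to 5 mm above the shoulder; friction holds it wherever it is left on the thread. Under 0.3 N m turns it.
- cap_top (a point): Centre of the cap's flat closed top, 35 mm above its rim; an orange mark on it points along the cap's +x. Hold the cap by its sides from above with about 20 N. While it is on the thread, keep the force between cap and mould below 40 N (counting the spring's push and the thread's hold, together some 15 N at rest).
- post_free: Empty cap post, fixed: white round base 76 mm in diameter and 10 mm thick with an upright steel pin 26 mm in diameter that stands 28 mm above the base, its top 8 mm tapered to 14 mm diameter. Origin: centre of the underside on the bench; z up. A seated cap has its rim on the base, 10 mm above the bench.
- post_used: A second cap post of the same kind, occupied by the white spare cap; it may stand on the left or the right.
- spare_cap: White spare cap with a red mark, same shape as the blue one, sitting on the other post. Leave it there.
- beaker: Glass beaker, 70 mm in diameter, 90 mm tall; origin at the centre of its underside. Leave alone.
- weight: Copper-coloured slotted weight, 48 mm in diameter, 18 mm tall; origin at the centre of its underside. Leave alone.
- petri_dish: Clear dish, 90 mm in diameter, 15 mm tall; origin at the centre of its underside. Leave alone.
- reagent_bottle: Amber bottle with black cap, 60 mm in diameter, 130 mm tall; origin at the centre of its underside. Leave alone.
- pencil: Green pencil, 120 mm long, lying on the bench; origin under its middle. Leave alone.
- spatula: Spatula, 200 mm long, lying on the bench. Leave alone.
There are look-alikes about, which are no part of the job. Several things have the shape of the cap; the one meant has the colours described above. What is shaped like the post_free but red is not meant.

How it is judged:
By the outcome, as a careful person would: the job done as asked, in the order asked, and still so for the second after the job is handed in, with the robot touching nothing.
It also fails if it takes over 72 s, if anything falls off the work surface, if the arm or the gripper's body presses on something with over 40 N, if the wrist force passes 120 N, or if a joint passes its speed limit or range.

## Robot

A 7-joint arm with a two-finger parallel gripper is mounted at the origin on the work surface. World frame = base frame: x ahead of the robot, y to its left, z up, the work surface at z = 0. Lengths are in m, angles in rad, forces in N, time in s.
With the tool pointing down it reaches from about 0.4 to 0.85 m from the base axis. Payload 10.4 kg.
Tool frame: the origin (TCP) lies at the centre of the arm's flange, where the gripper is bolted on; the fingertips stand 173 mm ahead of it and the grasp point (between the pads) lies 155 mm ahead of it; z points along the fingers, y is the line along which they close (so a half turn about z gives the same grasp; the last joint's range is limited). The gripper opens to 85 mm and grips with 20 to 120 N. Pads are 22 mm wide; open, the fingers measure 114 mm over their backs; the gripper's body (76 mm by 85 mm) begins 54 mm behind the grasp point. The pads swing forward as they close: fully open they stand 13 mm farther back than shut.
Start: joints at [1.286, 0.332, -0.065, 1.46, 0.022, 1.35, -0.088], TCP at [0.162, -0.604, 0.405] pointing down, gripper open.
Joint ranges: [-2.6, 2.6], [-0.5, 2.12], [-1.47, 1.34], [0.16, 2.42], [-1.27, 4.41], [0.06, 2.06], [-2.6, 2.6]. Speed limits (rad/s): [2.22, 2.22, 2.79, 2.79, 3.14, 3.14, 3.14].

## Interface

Orientations are given as a unit quaternion [x, y, z, w].
In Python, from workcell import manip, viewer, finder gives the robot as it stands.
- The arm moves only by the tool arm_command, never from a script. Its argument "plan" is a list of rows, each an object with "dp": the shift along the tool's x, y, z in mm, a list of three; "spin": the turn about the tool's z in rad. A call has 1 to 5 rows; each row shifts and turns the commanded pose from where the row before left it, along the tool's axes as they then stand; what a row does not reach is not made up. A row lasts 1/10 s, in which the tool goes at most 50 mm and 8.59 degrees, less where a joint would pass 70% of its speed; a pose out of reach is approached as far as the arm can. A call is refused whole if a number of a shift passes 50 or a number of a turn 0.15, either way. A call with a gripper value outside its range is refused whole. "grip" is the closure, from -1 (fully open) to 1 (shut), set as the call begins (left out, the last holds). The fingers move at their own pace and stop on an object; "newtons" is the grip in N (left out, the last holds). Time passes only in rows, so rows that do not move let the fingers close. It gives the time, the measured TCP pose, the force, the opening and the grip force at its end, in the units of the state.
- manip.get_obs(): the state, without advancing time (a new reading comes with each control period).
- viewer.camera(name): name is "scene" or "side" or "wrist"; returns the picture (420x560x3 uint8, blue, green, red); there is no depth.
- viewer.camera_params(name): a dict with "vertical_fov" (degrees; the focal length in pixels is half the picture's height over the tangent of half this angle, whatever the lens; pixels are square), "cx", "cy" (the principal point, pixels), "k1" (the pictures are not rectified: a ray, as slopes to the right and down, at radius r is drawn at 1 + k1 r^2 times it, then the intrinsics apply), "R" (3x3) and "t" (3): a world point X has camera coordinates R X + t; the wrist camera has in their place "T_tool_cam" (4x4, takes a point from camera to tool coordinates, whose origin is the TCP and whose axes are the flange's). Camera axes: x right, y down, z forward; pixel columns grow to the right and rows downward; lengths in m; the calibration is good to about 2 mm. A picture is of the moment at which its call begins: read the wrist's pose just before it. camera_params takes no time and is no camera call.
- manip.hand_in(): hands the job in; it is judged then, once.
Trained networks look in the newest picture that a camera, given by its name, has taken for a name from the list of things; names that differ only in an ending like _2 or _b are one class to them, and where a whole thing is asked for, a point or a joint stands for the part that bears it (a point fixed in the world has none). Each returns a list of dicts, best first, with "score" (0 to 1); they miss things now and then, are a little off and sometimes report something else, mostly with a low value. They report only what shows in the picture. A call takes as long as a camera call. They do not tell look-alikes from the thing itself.
- finder.find_in(camera, thing): "position" ([x, y, z] in m, in world coordinates, good to about 4 mm: the middle of the surface that is visible of it).
The state is a dict: "clock": time; "joint_pos": joint angles; "joint_velocities": joint speeds; "tau": joint torques, N m; "position": TCP position; "ee_rot": TCP orientation; "ft_force": force on the tool from outside, world axes, zero at the start; "torque": the same for the moment, N m; "grip_width": opening from 0.0 (shut) to 1.0 (fully open); "grasp_force": force on a finger pad.
Only numpy, scipy, OpenCV 4.12 (cv2) and the standard library are available. Lean on these libraries where they do the work, as an engineer would, in place of code of your own. Each camera call takes 0.05 s, during which the arm holds its last target. There are 200 camera calls.

## Working session

There is one attempt and no reset: what is moved stays moved. The work goes in short steps, Python scripts to look and compute and a tool call to move; the robot and the scene stay as the last step left them, time stands still between calls to the robot, and variables do not carry over. Pictures are saved under pics/ and viewed, at most 10 in all, crops included, and the job is handed in when it is done.

Besides the shell and the picture viewer there is one more tool, called after "Call:" as a command line: name --argument value ..., lists and objects as JSON in quotes. arm_command: Moves the arm, as the interface text tells. Its arguments: {"type":"object","properties":{"plan":{"type":"array","items":{"type":"object","properties":{"dp":{"type":"array","items":{"type":"number"}},"spin":{"type":"number"}}}},"grip":{"type":"number"},"newtons":{"type":"number"}},"required":["plan"]}

```bash
mkdir -p pics; cat > h.py <<'E'
import numpy as np,cv2
from workcell import manip,viewer,finder
from scipy.spatial.transform import Rotation as Ro
def pose():
    o=manip.get_obs();return o,np.array(o["position"]),Ro.from_quat(o["ee_rot"]).as_matrix()
def ray(c,u,v,P=None):
    p=viewer.camera_params(c);f=210/np.tan(np.radians(p["vertical_fov"])/2)
    d=np.array([(u-p["cx"])/f,(v-p["cy"])/f]);s=d.copy()
    for _ in range(30): s=d/(1+p["k1"]*(s@s))
    r=np.array([*s,1])
    if c=="wrist":
        T=np.array(p["T_tool_cam"]);_,x,R=P or pose()
        return x+R@T[:3,3],R@T[:3,:3]@r
    R=np.array(p["R"]);return -R.T@np.array(p["t"]),R.T@r
def atz(c,u,v,z,P=None):
    o,d=ray(c,u,v,P);return o+d*(z-o[2])/d[2]
E
python3 - <<'E'
from h import *
o,x,R=pose();print(o["clock"],x,R.round(3),o["ft_force"])
ims=[viewer.camera(c) for c in("scene","side")]
cv2.imwrite("pics/a.png",ims[0]);cv2.imwrite("pics/b.png",ims[1])
for c in("scene","side"):
  for t in("cap","post_free","mould","beaker","reagent_bottle"):
    print(c,t,[(np.round(q["position"],3).tolist(),round(q["score"],2)) for q in finder.find_in(c,t)][:5])
E
```

```text
0.0 [ 0.16171965 -0.60358123  0.40392984] [[ 0.966  0.259 -0.   ]
 [ 0.259 -0.966  0.001]
 [-0.    -0.001 -1.   ]] [-0.4687425  -0.45774769  0.32135149]
scene cap [([0.657, -0.082, 0.04], 0.92), ([0.516, -0.065, 0.111], 0.87), ([0.373, -0.097, 0.035], 0.83)]
scene post_free [([0.549, 0.255, 0.01], 0.75), ([0.39, 0.204, 0.005], 0.59)]
scene mould [([0.535, -0.074, 0.014], 0.68)]
scene beaker [([0.702, -0.227, 0.048], 0.82)]
scene reagent_bottle [([0.346, -0.435, 0.076], 0.78)]
side cap [([0.497, -0.06, 0.116], 0.75), ([0.358, -0.09, 0.035], 0.61), ([0.639, -0.077, 0.034], 0.44)]
side post_free [([0.376, 0.21, 0.013], 0.98), ([0.531, 0.262, 0.009], 0.68), ([0.518, 0.14, 0.007], 0.67)]
side mould [([0.476, -0.042, 0.012], 0.71)]
side beaker [([0.706, -0.216, 0.058], 0.81), ([0.478, -0.04, 0.015], 0.43)]
side reagent_bottle [([0.326, -0.426, 0.068], 0.61), ([0.697, 0.271, 0.015], 0.36)]
```

View pics/a.png

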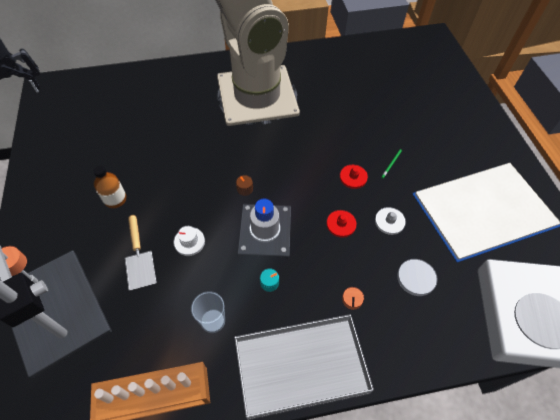

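View pics/b.png

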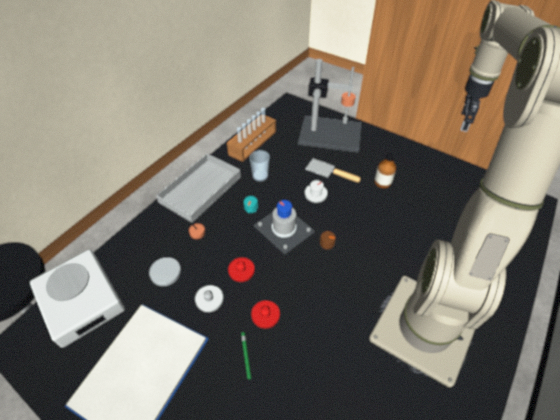

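The scene picture shows the blue cap on the mould at about (265,210) and the white empty post at (390,220). The red posts are at (354,175) and (342,222). The white spare cap is at (188,238). The detector's reports agree: the mould cap is near (0.51,-0.065), and of the post_free candidates the white one is near (0.54,0.258).

Call:
arm_command --plan '[{"dp":[36,-33,0]},{"dp":[36,-33,0]},{"dp":[36,-33,0]},{"dp":[36,-33,0]},{"dp":[36,-33,0]}]' --grip -1 --newtons 20

```text
invalid input at $.plan[0]: expected keys dp, spin
```

Call:
arm_command --plan '[{"dp":[36,-33,0]},{"dp":[36,-33,0]},{"dp":[36,-33,0]},{"dp":[36,-33,0]},{"dp":[36,-33,0]}]'

```text
invalid input at $.plan[0]: expected keys dp, spin
```

Call:
arm_command --plan '[{"dp":[30,-28,0]},{"dp":[20,-20,0]},{"dp":[0,0,0]},{"dp":[0,0,0]}]'

```text
invalid input at $.plan[0]: expected keys dp, spin
```

```bash
python3 - <<'E'
from h import *
P=pose();o,x,R=P;print(o["clock"],x,R.round(3),np.round(o["joint_pos"],3),o["ft_force"])
im=viewer.camera("wrist");cv2.imwrite("pics/c.png",im)
p=viewer.camera_params("wrist");print(p)
for t in("cap","cap_top","mould"):
    print(t,[(np.round(q["position"],3).tolist(),round(q["score"],2)) for q in finder.find_in("wrist",t)][:5])
for t in("post_free","cap_top"):
    viewer.camera("scene");print(t,[(np.round(q["position"],3).tolist(),round(q["score"],2)) for q in finder.find_in("scene",t)][:5])
E
```

```text
0.6 [ 0.16177634 -0.60369814  0.40475861] [[ 0.966  0.259  0.   ]
 [ 0.259 -0.966 -0.   ]
 [ 0.     0.    -1.   ]] [ 1.286  0.332 -0.065  1.46   0.022  1.35  -0.089] [0.16199168 0.54210604 0.44187617]
{'vertical_fov': 60.55130846702868, 'cx': 277.54272521083897, 'cy': 203.72445821046395, 'k1': -0.03808648826673876, 'T_tool_cam': array([[-1.28924275e-03, -9.64340101e-01, -2.64663009e-01,
         6.57979799e-02],
       [ 9.99998798e-01, -1.47111582e-03,  4.88979483e-04,
        -2.77565163e-04],
       [-8.60892462e-04, -2.64662060e-01,  9.64340839e-01,
         3.00474828e-02],
       [ 0.00000000e+00,  0.00000000e+00,  0.00000000e+00,
         1.00000000e+00]])}
cap []
cap_top []
mould []
post_free [([0.392, 0.202, 0.006], 0.95), ([0.548, 0.255, 0.006], 0.75), ([0.532, 0.126, 0.007], 0.73), ([0.347, -0.438, 0.076], 0.42)]
cap_top [([0.516, -0.069, 0.117], 0.93), ([0.37, -0.096, 0.032], 0.79), ([0.653, -0.082, 0.038], 0.76), ([0.536, -0.074, 0.011], 0.34)]
```

View pics/c.png

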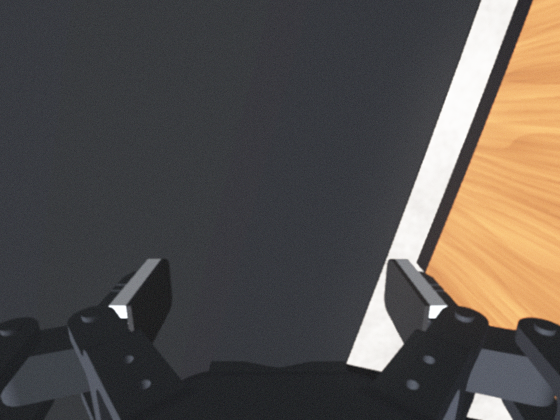

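The call was refused because every row needs both keys. The wrist picture shows only the bench edge.

Call:
arm_command --plan '[{"dp":[36,-33,0],"spin":0},{"dp":[36,-33,0],"spin":0},{"dp":[36,-33,0],"spin":0},{"dp":[36,-33,0],"spin":0},{"dp":[36,-33,0],"spin":0}]' --grip -1 --newtons 20

```text
clock: 1.5
position: [0.2936, -0.3959, 0.4049]
ee_rot: [0.991, 0.13, 0.0, 0.0]
ft_force: [0.5, 0.1, 0.3]
grip_width: 1.0
grasp_force: 0.0
```

Call:
arm_command --plan '[{"dp":[36,-33,0],"spin":0},{"dp":[36,-33,0],"spin":0},{"dp":[36,-33,0],"spin":0},{"dp":[36,-33,0],"spin":0},{"dp":[36,-33,0],"spin":0}]'

```text
clock: 2.0
position: [0.4247, -0.1899, 0.4051]
ee_rot: [0.991, 0.13, 0.0, 0.0]
ft_force: [0.0, -1.0, -0.7]
grip_width: 1.0
grasp_force: 0.0
```

Call:
arm_command --plan '[{"dp":[30,-28,0],"spin":0},{"dp":[20,-20,0],"spin":0},{"dp":[0,0,0],"spin":0},{"dp":[0,0,0],"spin":0}]'

```text
clock: 2.4
position: [0.46, -0.1323, 0.4047]
ee_rot: [0.991, 0.131, -0.0, 0.0]
ft_force: [-0.1, -1.2, -0.5]
grip_width: 1.001
grasp_force: 0.0
```

```bash
python3 - <<'E'
from h import *
P=pose();o,x,R=P;print(o["clock"],x,R.round(3),np.round(o["joint_pos"],3),o["ft_force"])
im=viewer.camera("wrist");cv2.imwrite("pics/d.png",im)
for t in("cap","cap_top","mould"):
    print(t,[(np.round(q["position"],4).tolist(),round(q["score"],2)) for q in finder.find_in("wrist",t)][:5])
E
```

```text
2.4 [ 0.46002918 -0.13228466  0.40472832] [[ 0.966  0.26  -0.   ]
 [ 0.26  -0.966 -0.   ]
 [-0.     0.    -1.   ]] [ 0.731  0.041 -0.554  1.808  0.023  1.299 -1.137] [-0.05782783 -1.2221887  -0.49397159]
cap [([0.3619, -0.0952, 0.0337], 0.96), ([0.5003, -0.0624, 0.1169], 0.76)]
cap_top [([0.5067, -0.0678, 0.1158], 0.64), ([0.5165, -0.0779, 0.0094], 0.49)]
mould [([0.5063, -0.0671, 0.1193], 0.71), ([0.5183, -0.0775, 0.0107], 0.69)]
```

View pics/d.png

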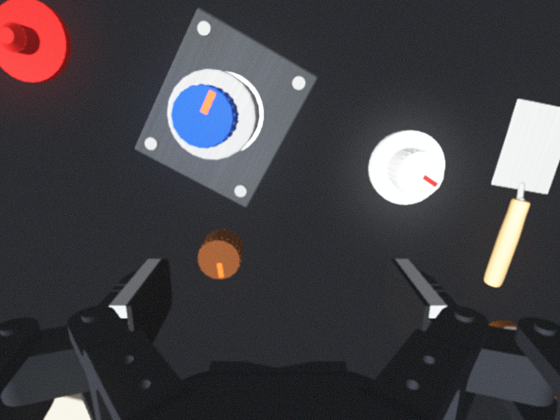

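The wrist picture shows the blue cap at about (204,116), with the mould's shoulder ring around it. Brown and white look-alike caps are also in view. Next I segment the blue top.

```bash
cat >> h.py <<'E'
def blue(im):
    h=cv2.cvtColor(im,cv2.COLOR_BGR2HSV);m=cv2.inRange(h,(108,120,60),(130,255,255))
    n,l,s,c=cv2.connectedComponentsWithStats(m);i=1+s[1:,4].argmax();m=np.uint8(l==i)
    k=max(cv2.findContours(m,0,1)[0],key=cv2.contourArea);k=cv2.convexHull(k);return s[i],k
def proj(c,X,P=None):
    from scipy.optimize import least_squares
    p=viewer.camera_params(c);f=210/np.tan(np.radians(p["vertical_fov"])/2)
    if c=="wrist":
        T=np.array(p["T_tool_cam"]);_,x,R=P or pose();q=(((X-x)@R)-T[:3,3])@T[:3,:3]
    else: q=X@np.array(p["R"]).T+p["t"]
    s=q[:,:2]/q[:,2:];s=s*(1+p["k1"]*(s**2).sum(1))[:,None];return s*f+[p["cx"],p["cy"]]
def fitcap(c,im,z,x0,P=None):
    # silhouette of a 46x35 cylinder, top at z: match hull to blue hull
    from scipy.optimize import minimize
    s,k=blue(im);M=np.zeros(im.shape[:2],np.uint8);cv2.drawContours(M,[k],-1,1,-1)
    a=np.linspace(0,2*np.pi,60);C=np.c_[np.cos(a),np.sin(a)]*.023
    def cost(v):
        X=np.vstack([np.c_[C+v[:2],0*a+h] for h in(v[2],v[2]-.035)])
        h=cv2.convexHull(np.float32(proj(c,X,P)))
        h4=np.int32(np.round(h*16));m=np.zeros_like(M);cv2.fillPoly(m,[h4],1,shift=4)
        return float((m!=M).sum())/max(M.sum(),1)
    r=minimize(cost,[*x0,z],method="Nelder-Mead",options=dict(initial_simplex=[[*x0,z],[x0[0]+.006,x0[1],z],[x0[0],x0[1]+.006,z],[*x0,z+.006]]))
    return s,r.x,r.fun
E
python3 - <<'E'
from h import *
im=cv2.imread("pics/d.png")
print(fitcap("wrist",im,.118,(.505,-.067)))
im=cv2.imread("pics/a.png");print(fitcap("scene",im,.118,(.505,-.067)))
im=cv2.imread("pics/b.png");print(fitcap("side",im,.118,(.505,-.067)))
print(atz("scene",390,217,.02),atz("scene",390.5,221,.01))
E
```

```text
(array([ 172,   84,   66,   64, 2977], dtype=int32), array([ 0.50233467, -0.06800257,  0.11307724]), np.float64(0.11929397443700548))
(array([412, 192, 148,  71, 481], dtype=int32), array([ 0.9465836 ,  0.39440131, -1.46717726]), np.float64(1.0))
(array([276, 199,  17,  19, 219], dtype=int32), array([ 0.50518538, -0.06722589,  0.11860359]), np.float64(0.09765625))
[0.53559733 0.26046384 0.02      ] [0.54200983 0.26194237 0.01      ]
```

Call:
arm_command --plan '[{"dp":[29,-25.5,0],"spin":0},{"dp":[29,-25.5,0],"spin":0},{"dp":[0,0,0],"spin":0.15},{"dp":[0,0,0],"spin":0.15},{"dp":[0,0,0],"spin":0.15}]'

```text
clock: 3.1
position: [0.5027, -0.0689, 0.4046]
ee_rot: [0.995, -0.098, -0.0, 0.0]
ft_force: [-0.4, -0.3, -0.3]
grip_width: 1.001
grasp_force: 0.0
```

Call:
arm_command --plan '[{"dp":[0,0,0],"spin":0.15},{"dp":[0,0,0],"spin":0.15},{"dp":[0,0,0],"spin":0.15},{"dp":[0,0,0],"spin":0.15},{"dp":[0,0,0],"spin":0.15}]'

```text
clock: 3.6
position: [0.5026, -0.0692, 0.4047]
ee_rot: [0.89, -0.456, 0.0, 0.0]
ft_force: [0.0, 0.4, -0.3]
grip_width: 1.0
grasp_force: 0.0
```

Call:
arm_command --plan '[{"dp":[0,0,15],"spin":0},{"dp":[0,0,15],"spin":0},{"dp":[0,0,0],"spin":0},{"dp":[0,0,0],"spin":0}]'

```text
clock: 4.0
position: [0.5027, -0.0688, 0.375]
ee_rot: [0.892, -0.453, -0.0, 0.0]
ft_force: [-0.9, -0.7, 0.5]
grip_width: 0.999
grasp_force: 0.0
```

```bash
python3 - <<'E'
from h import *
P=pose();o,x,R=P;print(o["clock"],x,R.round(4),np.round(o["joint_pos"],3),o["ft_force"])
im=viewer.camera("wrist");cv2.imwrite("pics/e.png",im)
for z in(.115,.118): print(fitcap("wrist",im,z,(.503,-.068),P))
s,k=blue(im);(u,v),r=cv2.minEnclosingCircle(k);print(u,v,r,cv2.fitEllipse(k),atz("wrist",u,v,.118,P))
print([(np.round(q["position"],4).tolist(),round(q["score"],2)) for q in finder.find_in("wrist","cap_top")][:5])
E
```

```text
4.0 [ 0.50272957 -0.06877718  0.37500563] [[ 5.905e-01 -8.071e-01 -2.000e-04]
 [-8.071e-01 -5.905e-01 -0.000e+00]
 [-1.000e-04  2.000e-04 -1.000e+00]] [ 0.56   0.133 -0.552  1.783  0.073  1.246 -2.521] [-0.86543679 -0.73207566  0.49912798]
(array([242, 173,  65,  42, 547], dtype=int32), array([ 0.48725561, -0.04403383, -0.03017932]), np.float64(0.361545988258317))
(array([242, 173,  65,  42, 547], dtype=int32), array([ 0.48880036, -0.04583737, -0.01983095]), np.float64(0.363013698630137))
274.46728515625 205.51881408691406 32.653480529785156 ((273.9409484863281, 209.9285125732422), (64.12326049804688, 74.29098510742188), 179.45416259765625) [ 0.50529834 -0.07053248  0.118     ]
[([0.6421, -0.085, 0.0364], 0.79), ([0.3704, -0.0963, 0.0349], 0.76), ([0.5078, -0.0701, 0.1155], 0.64)]
```

View pics/e.png

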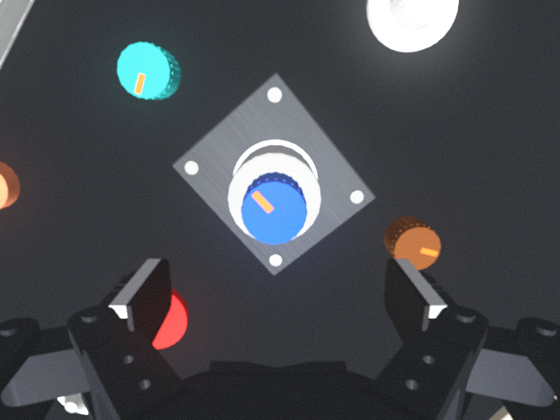

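The wrist view shows the blue top at about (274,211). The plate's four bolts are at (274,95), (191,168), (357,197) and (276,260), and they give a second estimate of the axis.

```bash
python3 - <<'E'
from h import *
P=pose();o,x,R=P
im=cv2.imread("pics/e.png");h=cv2.cvtColor(im,cv2.COLOR_BGR2HSV)
m=cv2.inRange(h,(100,90,50),(135,255,255))[160:260,220:330]
ys,xs=np.nonzero(m);print("blue",xs.min()+220,xs.max()+220,ys.min()+160,ys.max()+160)
g=cv2.cvtColor(im,cv2.COLOR_BGR2GRAY);W=[]
for u,v in((274,95),(191,168),(357,197),(276,260)):
    w=g[v-11:v+12,u-11:u+12]>190;a,b=np.nonzero(w);q=(b.mean()+u-11,a.mean()+v-11);W.append(atz("wrist",*q,.014,P));print(np.round(q,1),W[-1].round(4),w.sum())
W=np.array(W);print((W[0]+W[3])/2,(W[1]+W[2])/2)
for v in(210.5,211.5): print(atz("wrist",274.5,v,.118,P), R.T@(atz("wrist",274.5,v,.118,P)-x))
c=np.mean(W,0);print("tool",R.T@(c-x))
# same for first wrist and side/scene by bolts/top
print(atz("side",284.5,205,.118))
E
```

```text
blue 241 306 172 244
[274.2  94.5] [ 0.5496 -0.1287  0.014 ] 183
[191.  167.4] [ 0.574  -0.0303  0.014 ] 148
[356.6 196.5] [ 0.4316 -0.0996  0.014 ] 144
[275.1 259.7] [ 0.456  -0.0012  0.014 ] 124
[ 0.50280398 -0.06496992  0.014     ] [ 0.5027825 -0.0649208  0.014    ]
[ 0.50376032 -0.0674492   0.118     ] [-0.00061728 -0.00107222  0.25759068]
[ 0.50335626 -0.0668933   0.118     ] [-0.00130451 -0.00107465  0.25759005]
tool [-0.00330405 -0.00169472  0.36158875]
[ 0.50244361 -0.06604243  0.118     ]
```

Call:
arm_command --plan '[{"dp":[-1.8,-1.2,25],"spin":0},{"dp":[0,0,30],"spin":0},{"dp":[0,0,26],"spin":0},{"dp":[0,0,20],"spin":0},{"dp":[0,0,10],"spin":0}]'

```text
clock: 4.6
position: [0.5025, -0.0662, 0.2627]
ee_rot: [0.892, -0.452, -0.001, 0.0]
ft_force: [-0.1, -0.4, 0.8]
grip_width: 0.999
grasp_force: 0.0
```

Call:
arm_command --plan '[{"dp":[0,0,0],"spin":0},{"dp":[0,0,0],"spin":0},{"dp":[0,0,0],"spin":0},{"dp":[0,0,0],"spin":0},{"dp":[0,0,0],"spin":0}]' --grip 1 --newtons 20

```text
clock: 5.1
position: [0.5033, -0.066, 0.2648]
ee_rot: [0.892, -0.452, 0.001, -0.0]
ft_force: [0.7, 1.4, 6.1]
grip_width: 0.513
grasp_force: 21.4
```

```bash
python3 - <<'E'
from h import *
o,x,R=pose();print(o["clock"],x,np.round(o["joint_pos"],3),R.T@o["ft_force"],o["torque"],o["grip_width"],o["grasp_force"])
E
```

```text
5.1 [ 0.50325688 -0.0660337   0.26481239] [ 0.492  0.246 -0.501  1.908  0.138  1.019 -2.578] [-0.73365131 -1.40052465 -6.04986836] [ 0.1067842  -0.15069481 -0.01539636] 0.5133944540885438 21.43863294739276
```

Call:
arm_command --plan '[{"dp":[0,0,-0.3],"spin":-0.1},{"dp":[0,0,-0.2],"spin":-0.1},{"dp":[0,0,-0.2],"spin":-0.1}]'

```text
clock: 5.4
position: [0.5032, -0.0662, 0.2653]
ee_rot: [0.95, -0.312, 0.001, 0.0]
ft_force: [0.8, -0.3, 5.6]
grip_width: 0.51
grasp_force: 21.5
```

```bash
python3 - <<'E'
from h import *
o,x,R=pose();print(o["clock"],x,np.round(o["joint_pos"],3),R.T@o["ft_force"],o["torque"],o["grip_width"],o["grasp_force"],Ro.from_matrix(R).as_euler("ZYX"))
E
```

```text
5.4 [ 0.50315891 -0.06619662  0.26531903] [ 0.527  0.251 -0.54   1.906  0.151  1.023 -2.283] [ 0.83895256 -0.27619068 -5.62101057] [-0.06886695 -0.04431827 -0.01208843] 0.5102650459060356 21.488465596921742 [-6.34296784e-01 -1.80909766e-03 -3.14100430e+00]
```

```bash
cat >> h.py <<'E'
def mark(name):
    P=pose();im=viewer.camera("wrist");cv2.imwrite(name,im);hs=cv2.cvtColor(im,cv2.COLOR_BGR2HSV)
    m=cv2.inRange(hs,(5,130,120),(18,255,255))[120:420,170:390];n,l,s,c=cv2.connectedComponentsWithStats(m)
    i=1+s[1:,4].argmax();ys,xs=np.nonzero(l==i);r=cv2.minAreaRect(np.float32(np.c_[xs+170,ys+120]));o=P[0]
    z=P[1][2]-.147; w=np.array([atz("wrist",*q,z,P) for q in cv2.boxPoints(r)]);e=[w[1]-w[0],w[2]-w[1]];e=max(e,key=np.linalg.norm)
    print("mark px",np.round(r[0],1),"n",s[i,4],"world deg mod180",np.degrees(np.arctan2(e[1],e[0]))%180,"ctr",w.mean(0).round(4))
    print(o["clock"],"z",P[1].round(4),"q7",round(o["joint_pos"][6],3),"F",np.round(o["ft_force"],1),"Mz",round(o["torque"][2],3),"w",round(o["grip_width"],3),"g",round(o["grasp_force"],1),"yaw",round(np.degrees(np.arctan2(P[2][1,0],P[2][0,0])),1))
E
python3 -c "
from h import *
mark('pics/f.png')"
```

```text
mark px [256.5 276.5] n 472 world deg mod180 5.566969353476566 ctr [ 0.513  -0.0649  0.1183]
5.4 z [ 0.5032 -0.0662  0.2653] q7 -2.283 F [ 0.8 -0.3  5.6] Mz -0.012 w 0.51 g 21.5 yaw -36.3
```

Call:
arm_command --plan '[{"dp":[0,0,-0.3],"spin":-0.15},{"dp":[0,0,-0.3],"spin":-0.15},{"dp":[0,0,-0.3],"spin":-0.15},{"dp":[0,0,-0.2],"spin":-0.1}]'

```text
clock: 5.85
position: [0.5032, -0.0662, 0.2664]
ee_rot: [0.999, -0.041, 0.001, 0.0]
ft_force: [0.2, -0.6, 3.8]
grip_width: 0.507
grasp_force: 21.4
```

```bash
python3 -c "
from h import *
mark('pics/g.png')"
```

```text
mark px [256.5 276.5] n 483 world deg mod180 37.160286916276135 ctr [ 0.5107 -0.0595  0.1194]
5.85 z [ 0.5032 -0.0662  0.2664] q7 -1.75 F [ 0.2 -0.6  3.8] Mz 0.002 w 0.507 g 21.4 yaw -4.7
```

View pics/g.png

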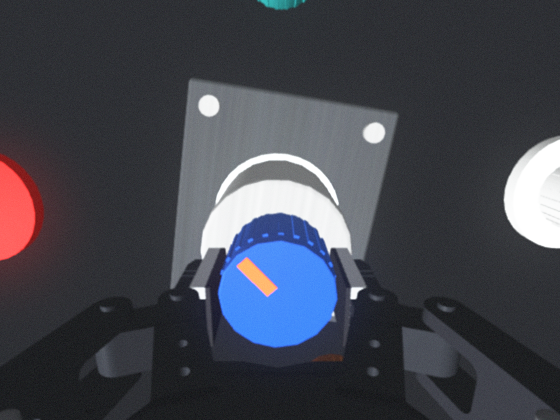

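The wrist view shows the blue cap gripped at (277,290), with the mark unmoved in the tool frame, so the cap is turning with the gripper.

Call:
arm_command --plan '[{"dp":[0,0,-0.3],"spin":-0.15},{"dp":[0,0,-0.3],"spin":-0.15},{"dp":[0,0,-0.3],"spin":-0.15},{"dp":[0,0,-0.3],"spin":-0.15},{"dp":[0,0,-0.25],"spin":-0.15}]'

```text
clock: 6.4
position: [0.5031, -0.0661, 0.2678]
ee_rot: [0.945, 0.327, 0.001, 0.0]
ft_force: [0.2, -0.6, 5.7]
grip_width: 0.51
grasp_force: 21.5
```

Call:
arm_command --plan '[{"dp":[0,0,-0.3],"spin":-0.15},{"dp":[0,0,-0.3],"spin":-0.15},{"dp":[0,0,-0.3],"spin":-0.15},{"dp":[0,0,-0.3],"spin":-0.15},{"dp":[0,0,-0.25],"spin":-0.15}]'

```text
clock: 6.9
position: [0.503, -0.0661, 0.2691]
ee_rot: [0.759, 0.651, 0.0, 0.001]
ft_force: [0.2, 0.3, 4.8]
grip_width: 0.512
grasp_force: 21.5
```

```bash
python3 -c "
from h import *
mark('pics/g2.png')"
```

```text
mark px [241.5 264.5] n 9 world deg mod180 48.473356908179404 ctr [ 0.4913 -0.052   0.1221]
6.9 z [ 0.503  -0.0661  0.2691] q7 -0.316 F [0.2 0.3 4.8] Mz 0.019 w 0.512 g 21.5 yaw 81.2
```

```bash
python3 -c "
from h import *
for n in('g','g2'):
    im=cv2.imread('pics/'+n+'.png');h=cv2.cvtColor(im,cv2.COLOR_BGR2HSV)[230:345,215:340]
    m=((h[...,0]<20)|(h[...,0]>170))&(h[...,1]>100)&(h[...,2]>50)
    m=np.uint8(m);k,l,s,c=cv2.connectedComponentsWithStats(m);i=1+s[1:,4].argmax();print(n,s[i],c[i]+[215,230],h[l==i].mean(0))
"
```

```text
g [ 23  28  39  37 536] [256.79104478 276.26679104] [ 14.81343284 142.57089552 255.        ]
g2 [ 23  28  38  37 498] [256.23293173 276.19076305] [ 17.47991968 124.73092369 255.        ]
```

Call:
arm_command --plan '[{"dp":[0,0,-0.3],"spin":-0.15},{"dp":[0,0,-0.3],"spin":-0.15},{"dp":[0,0,-0.3],"spin":-0.15},{"dp":[0,0,-0.3],"spin":-0.15},{"dp":[0,0,-0.25],"spin":-0.15}]'

```text
clock: 7.45
position: [0.503, -0.0662, 0.2705]
ee_rot: [0.468, 0.884, -0.0, 0.001]
ft_force: [-0.6, 0.3, 4.3]
grip_width: 0.508
grasp_force: 21.5
```

Call:
arm_command --plan '[{"dp":[0,0,-0.3],"spin":-0.15},{"dp":[0,0,-0.3],"spin":-0.15},{"dp":[0,0,-0.3],"spin":-0.15},{"dp":[0,0,-0.3],"spin":-0.15},{"dp":[0,0,-0.25],"spin":-0.15}]'

```text
clock: 7.95
position: [0.503, -0.0662, 0.2719]
ee_rot: [0.112, 0.994, -0.0, 0.001]
ft_force: [-0.1, -0.7, 5.2]
grip_width: 0.505
grasp_force: 21.5
```

```bash
sed -i 's/(5,130,120),(18/(3,90,90),(24/' h.py; python3 -c "
from h import *
mark('pics/g3.png')"
```

```text
mark px [256.5 276.5] n 538 world deg mod180 29.013951243050236 ctr [ 0.4928 -0.0721  0.1249]
7.95 z [ 0.503  -0.0662  0.2719] q7 1.074 F [-0.1 -0.7  5.2] Mz 0.004 w 0.505 g 21.5 yaw 167.1
```

Call:
arm_command --plan '[{"dp":[0,0,0],"spin":0},{"dp":[0,0,0],"spin":0},{"dp":[0,0,0],"spin":0},{"dp":[0,0,0],"spin":0}]' --grip -1

```text
clock: 8.4
position: [0.5026, -0.0661, 0.2712]
ee_rot: [0.115, 0.993, -0.0, -0.0]
ft_force: [0.3, 0.7, 0.3]
grip_width: 0.993
grasp_force: 0.0
```

```bash
python3 -c "
from h import *
mark('pics/g4.png')"
```

```text
mark px [255.8 279.8] n 555 world deg mod180 28.603958735561864 ctr [ 0.4934 -0.0724  0.1242]
8.4 z [ 0.5026 -0.0661  0.2712] q7 1.069 F [0.3 0.7 0.3] Mz -0.032 w 0.993 g 0.0 yaw 166.8
```

Call:
arm_command --plan '[{"dp":[0,0,0],"spin":0.15},{"dp":[0,0,0],"spin":0.15},{"dp":[0,0,0],"spin":0.15},{"dp":[0,0,0],"spin":0.15},{"dp":[0,0,0],"spin":0.15}]'

```text
clock: 8.95
position: [0.5027, -0.066, 0.2713]
ee_rot: [0.473, 0.881, -0.0, 0.0]
ft_force: [-0.6, -0.3, -0.7]
grip_width: 0.998
grasp_force: 0.0
```

Call:
arm_command --plan '[{"dp":[0,0,0],"spin":0.15},{"dp":[0,0,0],"spin":0.15},{"dp":[0,0,0],"spin":0.15},{"dp":[0,0,0],"spin":0.15},{"dp":[0,0,0],"spin":0.15}]'

```text
clock: 9.45
position: [0.5027, -0.066, 0.2713]
ee_rot: [0.763, 0.646, -0.0, 0.0]
ft_force: [1.0, -0.8, 0.2]
grip_width: 0.998
grasp_force: 0.0
```

Call:
arm_command --plan '[{"dp":[0,0,0],"spin":0.15},{"dp":[0,0,0],"spin":0.15},{"dp":[0,0,0],"spin":0.15},{"dp":[0,0,0],"spin":0.15},{"dp":[0,0,0],"spin":0.15}]'

```text
clock: 9.95
position: [0.5027, -0.0659, 0.2713]
ee_rot: [0.947, 0.322, -0.0, 0.0]
ft_force: [-1.0, -0.4, -0.5]
grip_width: 0.998
grasp_force: 0.0
```

Call:
arm_command --plan '[{"dp":[0,0,0],"spin":0.15},{"dp":[0,0,0],"spin":0.15},{"dp":[0,0,0],"spin":0.15},{"dp":[0,0,0],"spin":0.15},{"dp":[0,0,0],"spin":0.15}]'

```text
clock: 10.45
position: [0.5027, -0.0659, 0.2713]
ee_rot: [0.999, -0.047, -0.0, 0.0]
ft_force: [-0.0, -0.6, 0.2]
grip_width: 1.0
grasp_force: 0.0
```

Call:
arm_command --plan '[{"dp":[0,0,0],"spin":0.15},{"dp":[0,0,0],"spin":0.15},{"dp":[0,0,0],"spin":0}]'

```text
clock: 10.75
position: [0.5027, -0.0659, 0.2713]
ee_rot: [0.981, -0.194, 0.0, 0.0]
ft_force: [0.3, -0.3, 0.5]
grip_width: 1.002
grasp_force: 0.0
```

```bash
python3 -c "
from h import *
mark('pics/g5.png')"
```

```text
mark px [301.8 311.8] n 497 world deg mod180 29.5334246425719 ctr [ 0.4921 -0.0717  0.1243]
10.75 z [ 0.5027 -0.0659  0.2713] q7 -2.042 F [ 0.3 -0.3  0.5] Mz 0.042 w 1.002 g 0.0 yaw -22.4
```

Call:
arm_command --plan '[{"dp":[0,0,0],"spin":0},{"dp":[0,0,0],"spin":0},{"dp":[0,0,0],"spin":0},{"dp":[0,0,0],"spin":0},{"dp":[0,0,0],"spin":0}]' --grip 1 --newtons 22

```text
clock: 11.3
position: [0.5027, -0.0661, 0.2714]
ee_rot: [0.981, -0.193, 0.0, 0.0]
ft_force: [-1.1, -0.6, 0.5]
grip_width: 0.502
grasp_force: 22.2
```

Call:
arm_command --plan '[{"dp":[0,0,-0.5],"spin":-0.15},{"dp":[0,0,-0.3],"spin":-0.15},{"dp":[0,0,-0.3],"spin":-0.15},{"dp":[0,0,-0.3],"spin":-0.15},{"dp":[0,0,-0.3],"spin":-0.15}]'

```text
clock: 11.8
position: [0.503, -0.0665, 0.2731]
ee_rot: [0.983, 0.183, 0.001, 0.0]
ft_force: [2.5, -0.9, 0.7]
grip_width: 0.504
grasp_force: 23.4
```

```bash
python3 -c "
from h import *
mark('pics/g6.png')"
```

```text
mark px [301.  311.8] n 500 world deg mod180 72.6509186038895 ctr [ 0.499  -0.0771  0.1261]
11.8 z [ 0.503  -0.0665  0.2731] q7 -1.308 F [ 2.5 -0.9  0.7] Mz -0.059 w 0.504 g 23.4 yaw 21.1
```

Turning well; total is about 4.6 rad. I'll continue in steps and watch the force.

Call:
arm_command --plan '[{"dp":[0,0,-0.3],"spin":-0.15},{"dp":[0,0,-0.3],"spin":-0.15},{"dp":[0,0,-0.3],"spin":-0.15},{"dp":[0,0,-0.3],"spin":-0.15},{"dp":[0,0,-0.25],"spin":-0.15}]'

```text
clock: 12.35
position: [0.5025, -0.0662, 0.2743]
ee_rot: [0.849, 0.529, -0.0, -0.0]
ft_force: [-1.7, -1.6, 0.3]
grip_width: 0.501
grasp_force: 23.4
```

Call:
arm_command --plan '[{"dp":[0,0,-0.3],"spin":-0.15},{"dp":[0,0,-0.3],"spin":-0.15},{"dp":[0,0,-0.3],"spin":-0.15},{"dp":[0,0,-0.3],"spin":-0.15},{"dp":[0,0,-0.25],"spin":-0.15}]'

```text
clock: 12.85
position: [0.5027, -0.067, 0.2759]
ee_rot: [0.596, 0.803, -0.0, 0.0]
ft_force: [2.0, -4.1, -2.7]
grip_width: 0.499
grasp_force: 23.4
```

Call:
arm_command --plan '[{"dp":[0,0,-0.3],"spin":-0.15},{"dp":[0,0,-0.3],"spin":-0.15},{"dp":[0,0,-0.3],"spin":-0.15},{"dp":[0,0,-0.3],"spin":-0.15},{"dp":[0,0,-0.25],"spin":-0.15}]'

```text
clock: 13.35
position: [0.5032, -0.0664, 0.2779]
ee_rot: [0.261, 0.965, -0.0, 0.001]
ft_force: [1.2, -0.6, 3.6]
grip_width: 0.497
grasp_force: 23.8
```

```bash
python3 -c "
from h import *
mark('pics/g7.png')"
```

```text
mark px [301.  311.5] n 504 world deg mod180 21.159026429310234 ctr [ 0.5123 -0.0624  0.1309]
13.35 z [ 0.5032 -0.0664  0.2779] q7 0.818 F [ 1.2 -0.6  3.6] Mz -0.031 w 0.497 g 23.8 yaw 149.8
```

Call:
arm_command --plan '[{"dp":[0,0,-0.3],"spin":-0.15},{"dp":[0,0,-0.3],"spin":-0.15},{"dp":[0,0,-0.3],"spin":-0.1},{"dp":[0,0,-0.7],"spin":0},{"dp":[0,0,-0.7],"spin":0}]'

```text
clock: 13.9
position: [0.503, -0.066, 0.28]
ee_rot: [0.068, 0.998, 0.0, 0.001]
ft_force: [3.2, 0.1, 3.3]
grip_width: 0.505
grasp_force: 23.7
```

```bash
python3 -c "
from h import *
mark('pics/g8.png')"
```

```text
mark px [301.1 311.4] n 504 world deg mod180 44.161380974325674 ctr [ 0.5097 -0.0583  0.133 ]
13.9 z [ 0.503 -0.066  0.28 ] q7 1.176 F [3.2 0.1 3.3] Mz 0.022 w 0.505 g 23.7 yaw 172.2
```

Call:
arm_command --plan '[{"dp":[0,0,-1],"spin":0},{"dp":[0,0,-2],"spin":0},{"dp":[0,0,-3],"spin":0}]'

```text
clock: 14.25
position: [0.5022, -0.0661, 0.2854]
ee_rot: [0.065, 0.998, -0.0, -0.001]
ft_force: [-0.1, -0.3, -1.1]
grip_width: 0.499
grasp_force: 23.4
```

Call:
arm_command --plan '[{"dp":[0,0,-8],"spin":0},{"dp":[0,0,-12],"spin":0},{"dp":[0,0,-15],"spin":0},{"dp":[0,0,-15],"spin":0},{"dp":[0,0,-15],"spin":0}]'

```text
clock: 14.75
position: [0.5027, -0.0659, 0.3523]
ee_rot: [0.065, 0.998, -0.0, 0.0]
ft_force: [0.2, 0.7, -1.0]
grip_width: 0.503
grasp_force: 23.4
```

Call:
arm_command --plan '[{"dp":[0,0,-15],"spin":0},{"dp":[0,0,-10],"spin":0},{"dp":[0,0,0],"spin":0}]'

```text
clock: 15.05
position: [0.5031, -0.066, 0.3772]
ee_rot: [0.065, 0.998, -0.0, 0.001]
ft_force: [-0.5, 0.2, -0.7]
grip_width: 0.501
grasp_force: 23.4
```

```bash
python3 -c "
from h import *
mark('pics/g9.png');print(pose()[2].round(4),np.round(pose()[0]['joint_pos'],2))"
```

```text
mark px [301.  311.5] n 504 world deg mod180 43.934743363494185 ctr [ 0.5098 -0.0585  0.2302]
15.05 z [ 0.5031 -0.066   0.3772] q7 1.281 F [-0.5  0.2 -0.7] Mz 0.048 w 0.501 g 23.4 yaw 172.5
[[-9.915e-01  1.298e-01  9.000e-04]
 [ 1.298e-01  9.915e-01 -6.000e-04]
 [-9.000e-04 -5.000e-04 -1.000e+00]] [ 1.09  0.27 -1.19  1.76  0.27  1.28  1.28]
```

The cap is free and held, with its rim at about TCP z − 0.182. Next I move so the wrist camera stands over the white post.

Call:
arm_command --plan '[{"dp":[-5,30,0],"spin":0},{"dp":[-7,42,0],"spin":0},{"dp":[-7,42,0],"spin":0},{"dp":[-7,42,0],"spin":0},{"dp":[-7,42,0],"spin":0}]'

```text
clock: 15.6
position: [0.5613, 0.1274, 0.3745]
ee_rot: [0.065, 0.998, -0.0, -0.001]
ft_force: [0.3, -0.5, -0.1]
grip_width: 0.498
grasp_force: 23.3
```

Call:
arm_command --plan '[{"dp":[-7,42,0],"spin":0},{"dp":[-7,42,0],"spin":0},{"dp":[-7,36,0],"spin":0},{"dp":[-2,18,0],"spin":0},{"dp":[0,0,0],"spin":0}]'

```text
clock: 16.1
position: [0.6008, 0.2632, 0.3741]
ee_rot: [0.062, 0.998, 0.001, -0.001]
ft_force: [-0.9, -1.5, -1.1]
grip_width: 0.499
grasp_force: 23.3
```

Call:
arm_command --plan '[{"dp":[0,0,0],"spin":0},{"dp":[0,0,0],"spin":0}]'

```text
clock: 16.3
position: [0.602, 0.2586, 0.3751]
ee_rot: [0.066, 0.998, -0.001, -0.0]
ft_force: [-0.9, -0.1, -0.7]
grip_width: 0.502
grasp_force: 23.3
```

```bash
python3 -c "
from h import *
P=pose();mark('pics/p1.png');print(P[1],P[2].round(4),np.round(P[0]['joint_pos'],2))
print([(np.round(q['position'],4).tolist(),round(q['score'],2)) for q in finder.find_in('wrist','post_free')])"
```

```text
mark px [301.  311.2] n 502 world deg mod180 44.474460256717386 ctr [0.6083 0.266  0.2281]
16.3 z [0.602  0.2586 0.3751] q7 0.629 F [-0.9 -0.1 -0.7] Mz -0.042 w 0.502 g 23.3 yaw 172.5
[0.60199003 0.25860505 0.37510366] [[-9.914e-01  1.309e-01 -5.000e-04]
 [ 1.309e-01  9.914e-01 -1.200e-03]
 [ 3.000e-04 -1.200e-03 -1.000e+00]] [ 0.22  0.63 -1.05  1.37  0.54  1.44  0.63]
[([0.5239, 0.1369, 0.0119], 0.91), ([0.538, 0.2599, 0.0103], 0.81)]
```

View pics/p1.png

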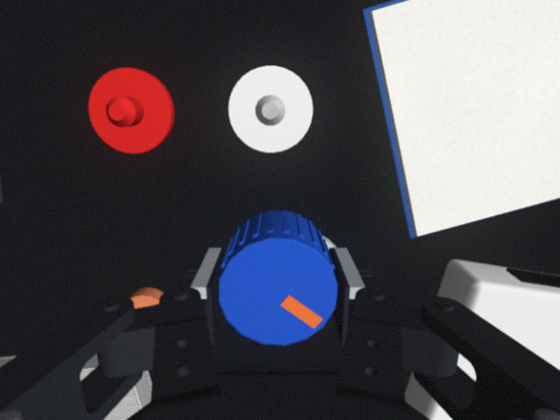

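The wrist view shows the white post's base centred near (270,109) with the pin at (270,109), the red look-alike at (130,110), and the held cap's top at (278,291). Next I fit the ellipses.

```bash
python3 - <<'E'
from h import *
P=pose();o,x,R=P
im=cv2.imread("pics/p1.png");hs=cv2.cvtColor(im,cv2.COLOR_BGR2HSV)
m=np.zeros((420,560),np.uint8);m[50:170,215:330]=cv2.inRange(hs,(0,0,150),(180,60,255))[50:170,215:330]
k=cv2.convexHull(max(cv2.findContours(m,0,1)[0],key=cv2.contourArea))
W=np.array([atz("wrist",*q[0],.010,P)[:2] for q in k.astype(float)])
(c,r)=cv2.minEnclosingCircle(np.float32(W*1000));print("base",c,r)
e=cv2.fitEllipse(np.float32(W*1000));print(e)
b=atz("wrist",*cv2.fitEllipse(k)[0],.010,P)
pin=m.copy()  # dark pin inside
g=hs[...,2]; z=np.zeros_like(m);z[90:130,250:292]=np.uint8(g[90:130,250:292]<215)
k2=max(cv2.findContours(z,0,1)[0],key=cv2.contourArea);print("pin blob",cv2.boundingRect(k2),cv2.minEnclosingCircle(k2))
print("tip at .038:",atz("wrist",270,109.5,.038,P))
mb=cv2.inRange(hs,(100,120,200),(130,255,255))[230:360,200:350];ys,xs=np.nonzero(mb);print("top face box",xs.min()+200,xs.max()+200,ys.min()+230,ys.max()+230)
for v in(290,291,292):print("cap in tool",R.T@(atz("wrist",278.5,v,x[2]-.147,P)-x))
E
```

```text
base (537.6535034179688, 259.48883056640625) 38.313785552978516
((537.6444702148438, 259.52581787109375), (76.25389099121094, 76.40645599365234), 96.96693420410156)
pin blob (255, 95, 30, 31) ((269.5, 110.0), 15.66055965423584)
tip at .038: [0.53709388 0.2600702  0.038     ]
top face box 222 335 239 342
cap in tool [3.50383066e-03 1.18502660e-05 1.46999300e-01]
cap in tool [3.10020916e-03 1.16324168e-05 1.46999386e-01]
cap in tool [2.69585996e-03 1.14143841e-05 1.46999473e-01]
```

```bash
python3 - <<'E'
from h import *
T0=viewer.camera_params("wrist")["T_tool_cam"];print(T0.round(4))
def P(yaw,x):
    c,s=np.cos(np.radians(yaw)),np.sin(np.radians(yaw));return (1,np.array(x),np.array([[c,s,0],[s,-c,0],[0,0,-1.]]))
for yaw,x,q in((-22.4,(.5027,-.0659,.2713),(301.8,311.8)),(21.1,(.503,-.0665,.2731),(301,311.8)),(149.8,(.5032,-.0664,.2779),(301,311.5)),(172.5,(.602,.2586,.3751),(301,311.2))):
    p=P(yaw,x);w=atz("wrist",*q,x[2]-.147,p);print(w.round(4),(p[2].T@(w-p[1])).round(4))
for n in("g5","g7","p1"):
    im=cv2.imread(f"pics/{n}.png");hs=cv2.cvtColor(im,cv2.COLOR_BGR2HSV)
    mb=cv2.inRange(hs,(100,120,200),(130,255,255))[230:360,200:350];ys,xs=np.nonzero(mb);print(n,xs.min()+200,xs.max()+200,ys.max()+230)
E
```

```text
[[-1.300e-03 -9.645e-01 -2.643e-01  6.790e-02]
 [ 1.000e+00 -1.000e-03 -1.300e-03 -1.000e-04]
 [ 9.000e-04 -2.643e-01  9.645e-01  3.000e-02]
 [ 0.000e+00  0.000e+00  0.000e+00  1.000e+00]]
[ 0.4944 -0.0718  0.1243] [-0.0055  0.0086  0.147 ]
[ 0.5009 -0.0762  0.1261] [-0.0055  0.0083  0.147 ]
[ 0.512  -0.0619  0.1309] [-0.0054  0.0083  0.147 ]
[0.6083 0.2661 0.2281] [-0.0052  0.0083  0.147 ]
g5 219 338 345
g7 219 337 345
p1 222 335 342
```

```bash
cat > t.py <<'E'
from h import *
a=[viewer.camera_params("wrist")["T_tool_cam"] for _ in range(2)]
print(np.round(np.r_[a[0][:3,3],a[1][:3,3]]*1e3,2),a[0][:2,2].round(4),np.round(viewer.camera_params("scene")["t"],4))
E
for i in 1 2 3; do python3 t.py; done; python3 - <<'E'
from h import *
P=pose();o,x,R=P;x0=x
p=atz("wrist",270.5,109.0,.01,P);c=atz("wrist",278.5,290.7,x[2]-.147,P);c2=atz("wrist",278.5,290.7,x[2]-.149,P)
print(viewer.camera_params("wrist")["T_tool_cam"][:3,3],p,c,"shift tool",(R.T@(p-c)*1e3).round(1),(R.T@(p-c2)*1e3).round(1))
E
```

```text
[67.9  -0.14 30.05 67.9  -0.14 30.05] [-0.2643 -0.0013] [-0.0562 -0.3711  1.3773]
[67.9  -0.14 30.05 67.9  -0.14 30.05] [-0.2643 -0.0013] [-0.0562 -0.3711  1.3773]
[67.9  -0.14 30.05 67.9  -0.14 30.05] [-0.2643 -0.0013] [-0.0562 -0.3711  1.3773]
[ 0.06790204 -0.00014101  0.03004746] [0.53693683 0.25992399 0.01      ] [0.59885025 0.258821   0.22850341] shift tool [ 61.6  -6.8 218.5] [ 62.7  -6.8 216.5]
```

Call:
arm_command --plan '[{"dp":[31,-3.5,0],"spin":0},{"dp":[30.7,-3.5,0],"spin":0},{"dp":[0,0,30],"spin":0},{"dp":[0,0,40],"spin":0},{"dp":[0,0,30],"spin":0}]'

```text
clock: 16.9
position: [0.5396, 0.2594, 0.274]
ee_rot: [0.066, 0.998, -0.001, 0.0]
ft_force: [0.2, -0.7, -1.0]
grip_width: 0.499
grasp_force: 23.2
```

Call:
arm_command --plan '[{"dp":[0,0,20],"spin":0},{"dp":[0,0,15],"spin":0},{"dp":[0,0,0],"spin":0},{"dp":[0,0,0],"spin":0}]'

```text
clock: 17.3
position: [0.5399, 0.2609, 0.2415]
ee_rot: [0.065, 0.998, 0.0, 0.0]
ft_force: [-0.5, 0.7, -1.4]
grip_width: 0.504
grasp_force: 23.2
```

```bash
python3 - <<'E'
from h import *
P=pose();o,x,R=P;print(o["clock"],x,R.round(4),o["ft_force"])
im=viewer.camera("wrist");cv2.imwrite("pics/q.png",im);print(viewer.camera_params("wrist")["T_tool_cam"][:3,3])
s=viewer.camera("scene");t=viewer.camera("side");cv2.imwrite("pics/qs.png",s);cv2.imwrite("pics/qt.png",t)
post=np.array([[.5376,.2595,.01]])
a,b=[proj(c,post)[0].astype(int) for c in("scene","side")];print(a,b)
f=lambda i,p:cv2.resize(i[p[1]-45:p[1]+30,p[0]-40:p[0]+40],None,fx=5,fy=5,interpolation=2)
w=cv2.resize(im,(500,375))
c=np.hstack([f(s,a),f(t,b)]);cv2.imwrite("pics/qq.png",c)
E
```

```text
17.3 [0.5399346  0.2608607  0.24147476] [[-9.915e-01  1.299e-01  8.000e-04]
 [ 1.299e-01  9.915e-01  4.000e-04]
 [-7.000e-04  5.000e-04 -1.000e+00]] [-0.46167635  0.69792431 -1.41547629]
[ 0.06790146 -0.00013809  0.03004617]
[389 219] [208 297]
```

View pics/qq.png

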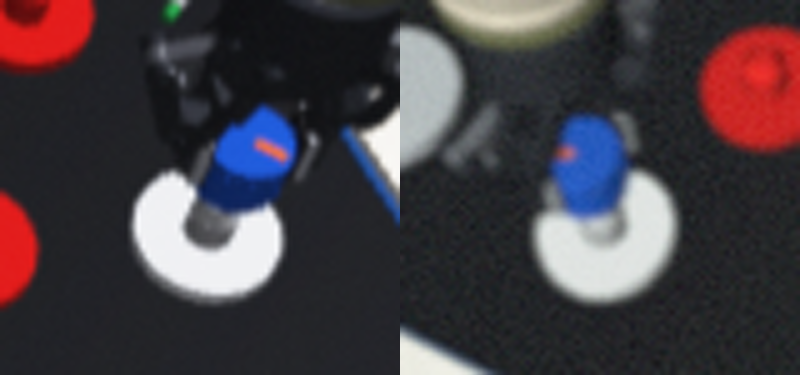

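The crops show the blue cap directly over the white post's pin in both views; in the left crop the pin shows below the cap. I'll refine by fitting the visible base arc in the wrist view.

```bash
python3 - <<'E'
from h import *
from scipy.optimize import least_squares
P=pose();o,x,R=P;print(x)
im=cv2.imread("pics/q.png");hs=cv2.cvtColor(im,cv2.COLOR_BGR2HSV)
m=cv2.inRange(hs,(0,0,150),(180,60,255));n,l,s,c=cv2.connectedComponentsWithStats(m)
for i in range(1,n):
    if s[i,4]>300: print(s[i],c[i])
# top-most edge per column: base's outer arc
pts=[]
for u in range(200,345,3):
    v=np.nonzero(m[100:300,u])[0]
    if len(v)>3: pts.append((u,v[0]+100))
W=np.array([atz("wrist",*q,.010,P)[:2] for q in pts])*1e3
r=least_squares(lambda v:np.hypot(W[:,0]-v[0],W[:,1]-v[1])-38,[538,260],loss="soft_l1",f_scale=.5);print("post",r.x,np.abs(r.fun).round(1).tolist())
mb=cv2.inRange(hs,(100,120,200),(130,255,255))[230:360,200:350];ys,xs=np.nonzero(mb);print(xs.min()+200,xs.max()+200,ys.min()+230,ys.max()+230)
c=atz("wrist",278.5,290.7,x[2]-.148,P);print("cap",c,"shift tool",R.T@np.r_[r.x/1e3-c[:2],0]*1e3)
E
```

```text
[0.53999055 0.26116394 0.24193091]
[  439    40   121   330 29004] [510.52544477 189.18769825]
[ 211  155  130   95 7110] [274.99957806 196.39184248]
post [537.59544901 260.18433651] [26.6, 25.2, 0.2, 0.1, 0.1, 0.2, 0.1, 0.1, 0.2, 0.0, 0.2, 0.3, 0.2, 0.0, 0.3, 0.4, 0.5, 0.1, 0.3, 0.1, 0.1, 0.1, 0.2, 0.3, 0.3, 0.4, 0.0, 0.3, 0.1, 0.5, 0.4, 0.4, 0.5, 0.2, 0.4, 0.3, 0.3, 0.1, 0.3, 0.3, 0.1, 0.2, 0.3, 0.0, 0.1]
221 335 236 342
cap [0.53761338 0.26162188 0.09393091] shift tool [-1.68514414e-01 -1.42774400e+00 -9.67893626e-04]
```

Call:
arm_command --plan '[{"dp":[-0.2,-1.4,8],"spin":0},{"dp":[0,0,8],"spin":0},{"dp":[0,0,5],"spin":0},{"dp":[0,0,4],"spin":0},{"dp":[0,0,0],"spin":0}]'

```text
clock: 17.95
position: [0.5394, 0.2594, 0.2149]
ee_rot: [0.065, 0.998, -0.0, -0.0]
ft_force: [-0.6, 0.4, -1.7]
grip_width: 0.5
grasp_force: 23.2
```

Call:
arm_command --plan '[{"dp":[0,0,2],"spin":0},{"dp":[0,0,2],"spin":0},{"dp":[0,0,2],"spin":0},{"dp":[0,0,2],"spin":0}]'

```text
clock: 18.35
position: [0.5397, 0.2595, 0.2075]
ee_rot: [0.065, 0.998, -0.0, 0.0]
ft_force: [-0.1, -0.3, -1.3]
grip_width: 0.498
grasp_force: 23.2
```

Call:
arm_command --plan '[{"dp":[0,0,3],"spin":0},{"dp":[0,0,3],"spin":0},{"dp":[0,0,2],"spin":0},{"dp":[0,0,2],"spin":0},{"dp":[0,0,1],"spin":0}]'

```text
clock: 18.85
position: [0.5396, 0.2595, 0.1964]
ee_rot: [0.065, 0.998, -0.0, -0.0]
ft_force: [-0.4, 1.1, -1.3]
grip_width: 0.499
grasp_force: 23.2
```

Call:
arm_command --plan '[{"dp":[0,0,1],"spin":0},{"dp":[0,0,1],"spin":0},{"dp":[0,0,0.5],"spin":0},{"dp":[0,0,0.5],"spin":0}]'

```text
clock: 19.25
position: [0.5397, 0.2596, 0.1936]
ee_rot: [0.065, 0.998, -0.0, 0.0]
ft_force: [0.0, 0.2, -1.9]
grip_width: 0.503
grasp_force: 23.2
```

Call:
arm_command --plan '[{"dp":[0,0,0.5],"spin":0},{"dp":[0,0,0.5],"spin":0},{"dp":[0,0,0.5],"spin":0}]'

```text
clock: 19.55
position: [0.5397, 0.2595, 0.1922]
ee_rot: [0.065, 0.998, -0.0, 0.0]
ft_force: [-1.8, -1.3, 5.8]
grip_width: 0.505
grasp_force: 23.6
```

Call:
arm_command --plan '[{"dp":[0,0,0.5],"spin":0},{"dp":[0,0,0.5],"spin":0},{"dp":[0,0,0],"spin":0}]'

```text
clock: 19.85
position: [0.5397, 0.2596, 0.1921]
ee_rot: [0.065, 0.998, -0.0, 0.0]
ft_force: [-2.5, -4.4, 10.6]
grip_width: 0.505
grasp_force: 24.1
```

Contact came at TCP z 0.192, the predicted seated height. Now I release and rise.

Call:
arm_command --plan '[{"dp":[0,0,0],"spin":0},{"dp":[0,0,0],"spin":0},{"dp":[0,0,0],"spin":0},{"dp":[0,0,0],"spin":0},{"dp":[0,0,0],"spin":0}]' --grip -1

```text
clock: 20.35
position: [0.5396, 0.2595, 0.191]
ee_rot: [0.065, 0.998, -0.0, -0.0]
ft_force: [0.4, 0.5, -0.1]
grip_width: 0.998
grasp_force: 0.0
```

Call:
arm_command --plan '[{"dp":[0,0,-10],"spin":0},{"dp":[0,0,-30],"spin":0},{"dp":[0,0,-40],"spin":0},{"dp":[0,0,-40],"spin":0},{"dp":[0,0,-40],"spin":0}]'

```text
clock: 20.85
position: [0.5393, 0.2596, 0.3535]
ee_rot: [0.065, 0.998, 0.0, 0.0]
ft_force: [0.3, -0.6, -0.3]
grip_width: 1.002
grasp_force: 0.0
```

Call:
arm_command --plan '[{"dp":[-40,0,-15],"spin":0},{"dp":[-40,0,0],"spin":0},{"dp":[0,0,0],"spin":0},{"dp":[0,0,0],"spin":0}]'

```text
clock: 21.25
position: [0.6193, 0.2491, 0.3662]
ee_rot: [0.065, 0.998, 0.0, -0.0]
ft_force: [-0.5, -0.5, 0.3]
grip_width: 1.0
grasp_force: 0.0
```

```bash
python3 - <<'E'
from h import *
P=pose();o,x,R=P;print(o["clock"],x)
im=viewer.camera("wrist");s=viewer.camera("scene");t=viewer.camera("side")
post=np.array([[.5376,.2595,.01]]);a,b=[proj(c,post)[0].astype(int) for c in("scene","side")]
f=lambda i,p:cv2.resize(i[p[1]-40:p[1]+35,p[0]-27:p[0]+27],None,fx=4,fy=4,interpolation=2)
w=cv2.resize(im,(360,300));c=np.hstack([f(s,a),f(t,b),w]);cv2.imwrite("pics/z.png",c)
print([(np.round(q['position'],4).tolist(),round(q['score'],2)) for q in finder.find_in('wrist','cap_top')])
E
```

```text
21.25 [0.61929433 0.24907882 0.36623137]
[([0.5411, 0.2585, 0.0443], 0.94), ([0.6972, 0.2691, 0.0132], 0.4)]
```

View pics/z.png

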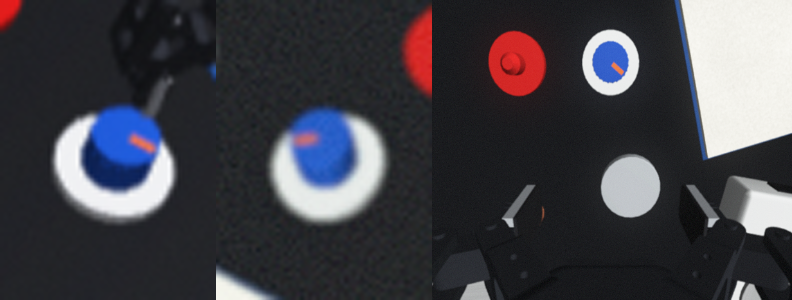

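The picture shows the blue cap upright and flat on the white base, centred at (610,62) in the right panel. Its measured top height of 0.044 m matches the 0.045 m expected when seated.

```bash
python3 -c "
from h import *
print(manip.hand_in())"
```

```text
the job is handed in; nothing more can be done
None
```

I unscrewed the blue cap in two grips, seated it open side down on the white base of the empty post, let go, and handed the job in at about 21 s of the 72 s allowed.

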